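# Strip a jar clamp into the wash tray

### The arm

A 6-joint arm with a two-finger parallel gripper is mounted at the origin on the work surface. World frame = base frame: x ahead of the robot, y to its left, z up, the work surface at z = 0. Lengths are in m, angles in rad, forces in N, time in s.
With the tool pointing down it reaches from about 0.275 to 0.725 m from the base axis. Payload 5.6 kg.
Tool frame: the origin (TCP) lies at the very end of the fingers, on their centre line; the grasp point (between the pads) lies 19 mm behind it; z points along the fingers, y is the line along which they close (so a half turn about z gives the same grasp; the last joint's range is limited). The gripper opens to 85 mm and grips with 20 to 120 N. Pads are 22 mm wide; open, the fingers measure 114 mm over their backs; the gripper's body (76 mm by 85 mm) begins 54 mm behind the grasp point. The pads swing forward as they close: fully open they stand 13 mm farther back than shut.
Start: joints at [1.485, 0.255, 0.108, 0, -1.424, -0.285], TCP at [0.199, 0.513, 0.231] pointing down, gripper open.
Joint ranges: [-2.95, 2.95], [-1.21, 1.97], [-1.09, 1.5], [-2.87, 1.71], [-2.94, -0.07], [-3.05, 3.05]. Speed limits (rad/s): [2.57, 2.57, 3.14, 3.14, 3.14, 3.14].

### API

Orientations are given as a rotation vector (axis times angle).
In Python, from bench import read_state, read_camera, workorder gives the robot as it stands.
- The arm moves only by the shell command python3 -m creep 'ROWS'. ROWS is JSON, a list of rows, each a list of 7 numbers: the turn, a rotation vector about the tool's x, y, z in degrees, then the shift along the tool's x, y, z in m, then the opening, from 0 (shut) to 1 (fully open). In form: [[wx, wy, wz, x, y, z, gripper], ...]. A call has exactly 5 rows; each row is the pose to reach, as a shift and turn from the pose commanded when the call began, along the tool's axes at that moment; what a row does not reach only later rows make up. A row lasts 1/8 s, in which the tool goes at most 62.5 mm and 10.7 degrees, less where a joint would pass 70% of its speed; a pose out of reach is approached as far as the arm can. A call with a gripper value outside its range is refused whole. The fingers move at their own pace and stop on an object; the grip force is fixed at half the most. Time passes only in rows, so rows that repeat a pose let the fingers close, or fill a call up. It gives the time, the measured TCP pose, the force, the opening and the grip force at its end, in the units of the state.
- read_state(): the state, without advancing time (a new reading comes with each control period).
- read_camera(name): name is "side" or "top"; returns a dict with "image" (420x560x3 uint8, red, green, blue), "vertical_fov" (degrees; the focal length in pixels is half the picture's height over the tangent of half this angle, whatever the lens; pixels are square), "cx", "cy" (the principal point, pixels), "camera_from_world" (4x4, takes a point from world to camera coordinates). Camera axes: x right, y up, looking along -z (the intrinsics and any distortion apply to the point x, -y, -z); pixel columns grow to the right and rows downward; lengths in m; the calibration is good to about 2 mm. A picture is of the moment at which its call begins. There is no depth.
- workorder.hand_in(): hands the job in; it is judged then, once.
The state is a dict: "t": time; "joint_pos": joint angles; "joint_vel": joint speeds; "joint_torque": joint torques, N m; "tcp_pos": TCP position; "tcp_rot": TCP orientation; "contact_force": force on the tool from outside, world axes, zero at the start; "moment": the same for the moment, N m; "gripper_width": finger opening in m; "gripper_force": force on a finger pad.
Only numpy, scipy, OpenCV 4.12 (cv2) and the standard library are available. Lean on these libraries where they do the work, as an engineer would, in place of code of your own. Each camera call takes 0.05 s, during which the arm holds its last target. There are 200 camera calls.

### The job

Take the jar clamp that is held by a wing nut apart for washing: lift off the wing nut, then the spacer, then the bracket, and put each one into the shallow metal tray before taking off the next. Set them down gently side by side on the tray's floor, not on top of one another, with the bracket standing level on its two feet as it stood on the clamp.

Things in the scene. Friction and masses are not known exactly. Their poses are not given: they have to be found in the camera images.
- wingnut_center (a point): Steel wing nut on top of the stack, already unscrewed: lifts straight up. Round hub 22 mm across, 18 mm high, 13 mm hole; two wings 5 mm thick, 51 mm tip to tip along x, top 2 mm above the hub. Point: centre of the hub, 9 mm above its underside; z up. 50 g. The fixed stud through the stack is 10 mm thick and ends 1 mm above the hub. Another such nut, loose on the bench, is not wanted.
- spacer_mid (a point): Plain aluminium spacer ring under the wing nut, 32 mm across, 18 mm high, 14 mm hole; lifts straight up off the stud. Point: its centre, 9 mm above its underside; z up. 50 g. Another one, loose on the bench, is not wanted.
- bracket_center (a point): Steel bracket under the spacer: bar 90 (x) by 40 (y) by 10 mm thick, 14 mm hole, a foot at each end 14 mm below the bar. Point: middle of the bar, 19 mm above the feet's underside, z up. 0.3 kg. Rests on a 36 mm boss, its bar's underside 31 mm above a square base plate; the stud's top is 42 mm above the point. A similar clamp with a round black knob is not the one.
- tray: Shallow open aluminium tray, fixed to the bench, 170 mm (x axis) by 220 mm (y axis), 25 mm high, walls and floor 4 mm thick. The origin is the centre of its underside, z up; the inner floor is 4 mm above it.
There are look-alikes about, which are no part of the job. What is shaped like the part that bears spacer_mid but blue or pink is not meant.

How it is judged:
By the outcome, as a careful person would: the job done as asked, in the order asked, and still so for the second after the job is handed in, with the robot touching nothing.
It also fails if it takes over 72 s, if anything falls off the work surface, if the arm or the gripper's body presses on something with over 40 N, if the wrist force passes 120 N, or if a joint passes its speed limit or range.

## Working session

There is one attempt and no reset: what is moved stays moved. The work goes in short steps, Python scripts to look and compute and a shell command to move; the robot and the scene stay as the last step left them, time stands still between calls to the robot, and variables do not carry over. Pictures are saved under pics/ and viewed, at most 12 in all, crops included, and the job is handed in when it is done.

```bash
ls; mkdir -p pics; python3 - <<'E'
from bench import read_state, read_camera
import cv2
for n in ("side","top"):
    c=read_camera(n); cv2.imwrite(f"pics/{n}0.png",c["image"][:,:,::-1])
    print(n,{k:v for k,v in c.items() if k!="image"})
s=read_state(); print({k:s[k] for k in("t","tcp_pos","tcp_rot","contact_force","gripper_width")})
E
```

```text
pics
side {'vertical_fov': 45.187675712293036, 'cx': 276.5115355398177, 'cy': 216.78491363784238, 'camera_from_world': array([[-0.99052894, -0.13703239, -0.00863342,  0.53518109],
       [ 0.06436389, -0.51895189,  0.85237681, -0.07357786],
       [-0.12128357,  0.84374822,  0.5228568 , -1.01001068],
       [ 0.        ,  0.        ,  0.        ,  1.        ]])}
top {'vertical_fov': 55.15588512981899, 'cx': 281.7354550405395, 'cy': 210.42128968698344, 'camera_from_world': array([[-0.01584183, -0.99985462, -0.00630722,  0.05896049],
       [ 0.99830297, -0.01617014,  0.05594371, -0.50476144],
       [-0.05603757, -0.00541027,  0.998414  , -1.03180291],
       [ 0.        ,  0.        ,  0.        ,  1.        ]])}
{'t': 0.1, 'tcp_pos': array([0.19908632, 0.51221764, 0.23049544]), 'tcp_rot': array([ 3.08607849e+00, -5.78941434e-01, -4.16533258e-04]), 'contact_force': array([ 0.62749813, -0.5183256 , -0.07090584]), 'gripper_width': 0.08547824724980728}
```

View pics/side0.png

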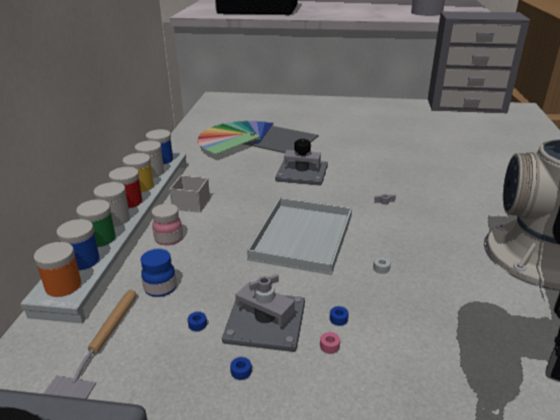

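View pics/top0.png

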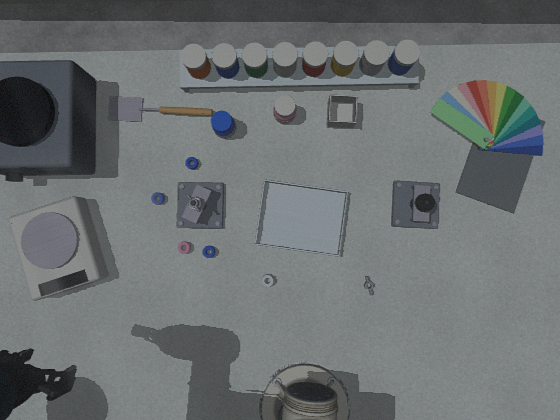

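Side picture: wing-nut clamp at about (263,300), and the tray at (302,235). Top picture: the same clamp at (200,205), and the tray at (303,218).

Candidates:
- **Wing nut:** stack (side 263,281 / top 196,203), or the loose one (side 384,199 / top 369,285), which is not wanted.
- **Spacer:** under the nut (side 264,294), or the loose grey one (side 382,264 / top 268,281). The blue and pink rings are not wanted either.
- **Bracket:** on the wing-nut clamp, or on the black-knob clamp (side 303,160 / top 416,204), which is not wanted.

I choose the stack at side (264,300) / top (200,205) and check it in a close crop.

```bash
python3 - <<'E'
import cv2,numpy as np
s=cv2.imread("pics/side0.png")[260:350,215:315]; t=cv2.imread("pics/top0.png")[170:242,160:240]
s=cv2.resize(s,(400,360),interpolation=cv2.INTER_CUBIC); t=cv2.resize(t,(400,360),interpolation=cv2.INTER_CUBIC)
cv2.imwrite("pics/crop0.png",cv2.convertScaleAbs(np.hstack([s,t]),alpha=1.4))
E
```

```text
(no output)
```

View pics/crop0.png

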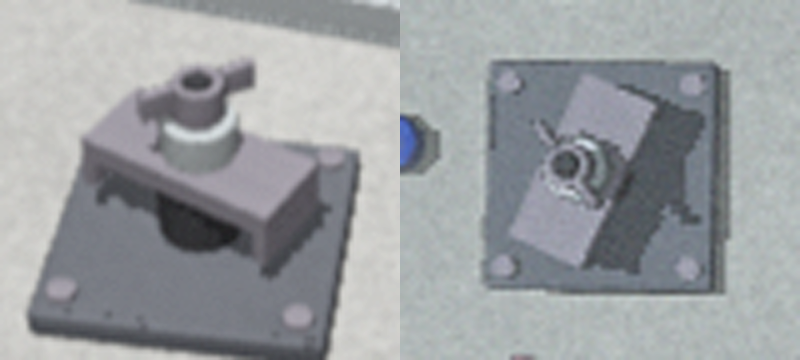

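The crop confirms it: grey wing nut on a pale spacer on a bracket, with the stud through the hub. Hub top is at side (264.5,280.5) and top (193.4,202.6). The wings are turned relative to the bracket bar.

```bash
cat > h.py <<'E'
import numpy as np, cv2
from scipy.spatial.transform import Rotation as R
from bench import read_state, read_camera
def cam(n):
    c=read_camera(n); h=c["image"].shape[0]
    c["f"]=h/2/np.tan(np.radians(c["vertical_fov"])/2); c["n"]=n; return c
def ray(c,p):
    T=c["camera_from_world"]; d=np.array([(p[0]-c["cx"])/c["f"],-(p[1]-c["cy"])/c["f"],-1.])
    return -T[:3,:3].T@T[:3,3], T[:3,:3].T@d
def onz(c,p,z): o,d=ray(c,p); return o+d*(z-o[2])/d[2]
def proj(c,X):
    q=c["camera_from_world"]@np.r_[X,1]; return np.array([c["cx"]-c["f"]*q[0]/q[2],c["cy"]+c["f"]*q[1]/q[2]])
def tri(c1,p1,c2,p2):
    o1,d1=ray(c1,p1); o2,d2=ray(c2,p2)
    a,*_=np.linalg.lstsq(np.c_[d1,-d2],o2-o1,rcond=None)
    A,B=o1+a[0]*d1,o2+a[1]*d2; return (A+B)/2,np.linalg.norm(A-B)
def goal(xyz,yaw):
    """row (deg, m) to bring the TCP to xyz, tool down, tool y along yaw deg (mod 180)"""
    s=read_state(); r=R.from_rotvec(s["tcp_rot"]); best=None
    for k in (0,180):
        a=np.radians(yaw+k); y=np.array([np.cos(a),np.sin(a),0]); z=np.array([0,0,-1.])
        w=(r.inv()*R.from_matrix(np.c_[np.cross(y,z),y,z])).as_rotvec(degrees=True)
        if best is None or np.linalg.norm(w)<np.linalg.norm(best): best=w
    print("t",round(s["t"],2),"row",best.round(2),r.inv().apply(np.array(xyz)-s["tcp_pos"]).round(4),"j6",round(s["joint_pos"][5],2),"w",round(s["gripper_width"],4))
E
python3 - <<'E'
from h import *
S,T=cam("side"),cam("top")
cs=lambda u,v:(215+u/4-.375,260+v/4-.375); ct=lambda u,v:(160+(u-400)/5-.4,170+v/5-.4)
for n,a,b in [("hub top",(198,82),(567,163)),("plateBL",(32,325),(715,67)),("plateBR",(322,355),(487,65)),("plateTR",(358,152),(485,287)),
 ("barA",(318,160),(510,235)),("barB",(268,217),(590,75)),("barC",(85,138),(657,100)),
 ("spacer top",(200,125),(578,170))]:
    print(n,cs(*a),ct(*b),*[x.round(4) for x in tri(S,cs(*a),T,ct(*b))])
# tray rim
im=T["image"]; hsv=cv2.cvtColor(im,cv2.COLOR_RGB2HSV)
print(im[218,303],im[270,303],im[150,303])
for n,p in [("loose nut",(369,285)),("loose spacer",(268,281))]: print(n,onz(T,p,.01).round(3))
a=[(265,181),(350,192),(342,255),(258,243)]
P=[onz(T,p,.025) for p in a]; print(np.round(P,3), np.mean(P,0),[np.linalg.norm(P[i]-P[i-1]).round(3) for i in range(4)])
E
python3 - <<'E'
import cv2,numpy as np
s=cv2.imread("pics/side0.png")[190:280,240:360]; t=cv2.imread("pics/top0.png")[165:270,240:380]
s=cv2.resize(s,(400,300),interpolation=cv2.INTER_CUBIC); t=cv2.resize(t,(400,300),interpolation=cv2.INTER_CUBIC)
cv2.imwrite("pics/crop1.png",cv2.convertScaleAbs(np.hstack([s,t]),alpha=1.2))
E
```

```text
hub top (264.125, 280.125) (193.0, 202.2) [0.5238 0.2647 0.0898] 0.002
plateBL (222.625, 340.875) (222.6, 183.0) [ 0.6032  0.2228 -0.0975] 0.0181
plateBR (295.125, 348.375) (177.0, 182.6) [0.5239 0.3234 0.0152] 0.117
plateTR (304.125, 297.625) (176.6, 227.0) [0.4605 0.3034 0.0937] 0.0099
barA (294.125, 299.625) (181.6, 216.6) [0.4812 0.2943 0.0804] 0.0193
barB (281.625, 313.875) (197.6, 184.6) [0.5348 0.2654 0.0267] 0.0804
barC (235.875, 294.125) (211.0, 189.6) [0.5698 0.2335 0.0286] 0.0167
spacer top (264.625, 290.875) (195.2, 203.6) [0.5228 0.2644 0.0675] 0.0005
[132 141 148] [128 133 134] [117 123 125]
loose nut [ 0.309 -0.171  0.01 ]
loose spacer [0.324 0.089 0.01 ]
[[ 0.582  0.093  0.025]
 [ 0.55  -0.126  0.025]
 [ 0.388 -0.101  0.025]
 [ 0.422  0.113  0.025]] [ 0.48561857 -0.00538957  0.025     ] [np.float64(0.161), np.float64(0.221), np.float64(0.163), np.float64(0.217)]
```

View pics/crop1.png

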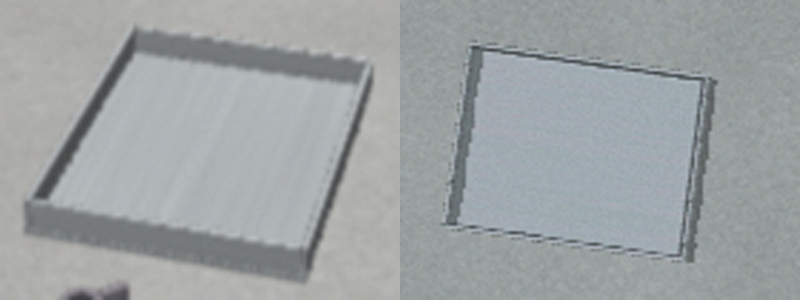

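Crop: tray rim corners in side are (280.3,197.9), (351.8,208.7), (332.3,264.8), (247.4,250.4). In top they are (265.2,180.1), (350.2,192.3), (342.2,256.5), (255.2,243.2). I had paired the corners wrongly between views, because side-right is -x, so I redo that.

```bash
python3 - <<'E'
from h import *
S,T=cam("side"),cam("top")
cs=lambda u,v:np.array((215+u/4-.375,260+v/4-.375)); ct=lambda u,v:np.array((160+(u-400)/5-.4,170+v/5-.4))
for n,a,b in [("plate++",(32,320),(487,65)),("plate-+",(322,345),(485,287)),("plate--",(358,152),(715,290)),
 ("bar bottom",(268,217),(510,235)),("bar right",(318,160),(583,267)),("bar left",(85,138),(590,75))]:
    print(n,*[x.round(4) for x in tri(S,cs(*a),T,ct(*b))])
B=[onz(T,ct(*p),.053)[:2] for p in [(510,235),(583,267),(657,100),(590,75)]]
print("bar T",np.mean(B,0).round(4),np.round(B,3).tolist())
for i in range(4): d=B[i]-B[i-1]; print(np.linalg.norm(d).round(4),np.degrees(np.arctan2(d[1],d[0])).round(1))
w=[onz(S,cs(*p),.090)[:2] for p in [(140,97),(252,64)]]; d=w[1]-w[0]
print("wing S",np.round(w,3),np.mean(w,0),np.linalg.norm(d),np.degrees(np.arctan2(d[1],d[0])))
w=[onz(T,ct(*p),.090)[:2] for p in [(540,125),(608,205)]]; d=w[1]-w[0]
print("wing T",np.round(w,3),np.mean(w,0),np.linalg.norm(d),np.degrees(np.arctan2(d[1],d[0])))
s=[(280.3,197.9),(351.8,208.7),(332.3,264.8),(247.4,250.4)];t=[(265.2,180.1),(350.2,192.3),(342.2,256.5),(255.2,243.2)]
P=np.array([onz(S,p,.025)[:2] for p in s]);Q=np.array([onz(T,p,.025)[:2] for p in t])
for X in(P,Q):
    print("tray",X.mean(0).round(4),[(np.linalg.norm(X[i]-X[i-1]).round(3),np.degrees(np.arctan2(*(X[i]-X[i-1])[::-1])).round(1)) for i in range(4)])
a=T["image"][170:242,160:240]; b=S["image"][265:300,240:290]
a=cv2.resize(a[20:50,15:55],(640,480),interpolation=cv2.INTER_CUBIC)
cv2.imwrite("pics/crop2.png",cv2.convertScaleAbs(a[:,:,::-1],alpha=1.4))
E
```

```text
plate++ [0.5825 0.3244 0.0112] 0.0017
plate-+ [0.4664 0.3251 0.0134] 0.0009
plate-- [0.4631 0.2058 0.0099] 0.0008
bar bottom [0.491  0.3013 0.0552] 0.0018
bar right [0.4749 0.2649 0.0548] 0.0009
bar left [0.5716 0.2614 0.0529] 0.0008
bar T [0.5246 0.2641] [[0.492, 0.302], [0.475, 0.265], [0.559, 0.228], [0.572, 0.261]]
0.0897 153.1
0.0402 -114.4
0.0915 -24.3
0.0362 68.6
wing S [[0.544 0.277]
 [0.503 0.251]] [0.52346162 0.26405096] 0.04863875464656163 -147.32207769991626
wing T [[0.543 0.278]
 [0.504 0.245]] [0.52378837 0.26144048] 0.051229409871636086 -140.1877483570248
tray [0.4832 0.0045] [(np.float64(0.218), np.float64(-99.6)), (np.float64(0.166), np.float64(169.9)), (np.float64(0.214), np.float64(80.9)), (np.float64(0.168), np.float64(-8.8))]
tray [ 0.4849 -0.004 ] [(np.float64(0.165), np.float64(-9.7)), (np.float64(0.222), np.float64(-99.2)), (np.float64(0.166), np.float64(171.5)), (np.float64(0.225), np.float64(80.4))]
```

View pics/crop2.png

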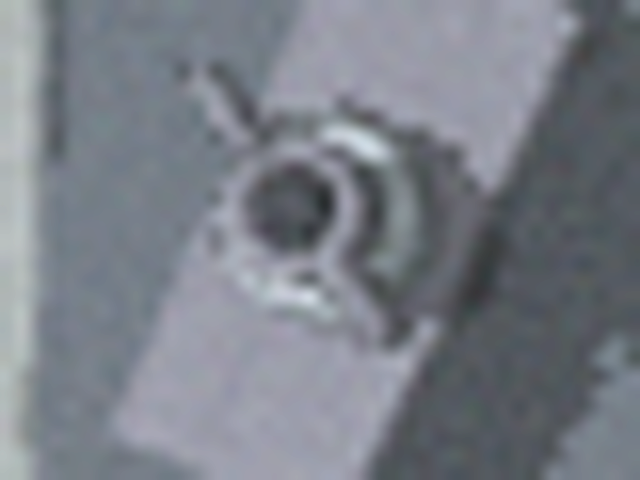

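Crop: wing tips are at top pixel (186.4,194.2) and (199.5,210.4), with the hub centre at (192.8,202.3). That puts the wing axis at about 39° and the bar axis at about -25°. The tray centre disagrees by 8 mm between the views, so I triangulate its corners.

```bash
python3 - <<'E'
from h import *
S,T=cam("side"),cam("top")
s=[(280.3,197.9),(351.8,208.7),(332.3,264.8),(247.4,250.4)];t=[(265.2,180.1),(350.2,192.3),(342.2,256.5),(255.2,243.2)]
# side: [+x-y],[-x-y],[-x+y],[+x+y]; top: [+x+y],[+x-y],[-x-y],[-x+y]
for a,b in zip(s,t[1:]+t[:1]): print(*[x.round(4) for x in tri(S,a,T,b)])
print("loose spacer",tri(S,(382,264),T,(268,281)),"loose nut",tri(S,(384.5,199),T,(369,285)))
E
sed -i '$a\
' h.py; python3 - <<'E'
import sys; sys.path.insert(0,".")
from h import *
goal((.5238,.2647,.160),128.5)
E
```

```text
[ 0.5492 -0.1275  0.0188] 0.0007
[ 0.3837 -0.1032  0.0159] 0.0006
[0.4198 0.1203 0.0222] 0.0042
[0.585  0.0925 0.021 ] 0.0003
loose spacer (array([0.32349387, 0.0893314 , 0.00995523]), np.float64(0.00011988938681204438)) loose nut (array([ 0.30816543, -0.17187412,  0.00751262]), np.float64(0.0017584487834031968))
t 0.4 row [ 2.000e-02  1.000e-02 -5.975e+01] [0.3923 0.1134 0.0712] j6 -0.28 w 0.0853
```

```bash
R='' ; python3 -m creep '[[0,0,-59.75,0.3923,0.1134,0.0712,1],[0,0,-59.75,0.3923,0.1134,0.0712,1],[0,0,-59.75,0.3923,0.1134,0.0712,1],[0,0,-59.75,0.3923,0.1134,0.0712,1],[0,0,-59.75,0.3923,0.1134,0.0712,1]]'; python3 -c "
from h import *
goal((.5238,.2647,.160),128.5)"
```

```text
t: 1.02
tcp_pos: [0.4248, 0.3413, 0.1821]
tcp_rot: [-3.047, -0.765, -0.001]
contact_force: [0.5, 1.0, -0.3]
gripper_width: 0.0856
gripper_force: 0.0
t 1.02 row [-1.00e-02 -3.00e-02 -1.03e+01] [0.051  0.1143 0.0221] j6 1.1 w 0.0856
```

```bash
python3 -m creep '[[0,0,-7,0.0380,0.0900,0.017,1],[0,0,-7,0.0380,0.0900,0.017,1],[0,0,-7,0.0380,0.0900,0.017,1],[0,0,-7,0.0380,0.0900,0.017,1],[0,0,-7,0.0380,0.0900,0.017,1]]'; python3 -c "
from h import *
goal((.5238,.2647,.0745),128.5)"
```

```text
t: 1.65
tcp_pos: [0.4987, 0.2816, 0.1656]
tcp_rot: [-2.996, -0.943, -0.001]
contact_force: [0.1, -0.2, 0.5]
gripper_width: 0.0853
gripper_force: 0.0
t 1.65 row [-0.01 -0.04 -3.55] [0.0108 0.0282 0.0911] j6 1.39 w 0.0853
```

```bash
python3 -m creep '[[0,0,-3.55,0.0108,0.0282,0.03,1],[0,0,-3.55,0.0108,0.0282,0.03,1],[0,0,-3.55,0.0108,0.0282,0.05,0.7],[0,0,-3.55,0.0108,0.0282,0.05,0.7],[0,0,-3.55,0.0108,0.0282,0.05,0.7]]'; python3 - <<'E'
from h import *
goal((.5238,.2647,.0745),128.5)
a=cam("side")["image"][220:320,200:333]; b=cam("top")["image"][150:250,130:263]
o=np.vstack([cv2.resize(x,(532,300) if 0 else (399,300),interpolation=cv2.INTER_CUBIC) for x in (a,b)])
cv2.imwrite("pics/c3.png",o[:,:,::-1])
E
```

```text
t: 2.28
tcp_pos: [0.5243, 0.2646, 0.1165]
tcp_rot: [-2.966, -1.035, -0.003]
contact_force: [0.2, -1.0, 0.1]
gripper_width: 0.0599
gripper_force: 0.0
t 2.27 row [ 0.02 -0.1  -0.03] [-0.0004 -0.0005  0.042 ] j6 1.51 w 0.0599
```

View pics/c3.png

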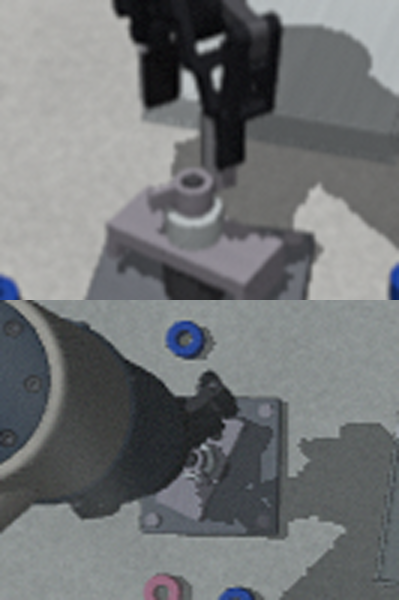

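The fingers straddle the hub: tips at side crop (160,105) and (228,165), hub at (193,185). The blades stand off the wings on either side. I descend and close.

```bash
python3 -m creep '[[0,0,0,-0.0004,-0.0005,0.02,0.7],[0,0,0,-0.0004,-0.0005,0.035,0.7],[0,0,0,-0.0004,-0.0005,0.042,0.7],[0,0,0,-0.0004,-0.0005,0.042,0.7],[0,0,0,-0.0004,-0.0005,0.042,0.7]]';python3 -m creep '[[0,0,0,0,0,0,0.4],[0,0,0,0,0,0,0],[0,0,0,0,0,0,0],[0,0,0,0,0,0,0],[0,0,0,0,0,0,0]]'; python3 -c "
from h import *
print(read_state()['moment'].round(2));goal((.5238,.2647,.0745),128.5)"
```

```text
t: 3.0
tcp_pos: [0.524, 0.2641, 0.0739]
tcp_rot: [-2.966, -1.034, -0.002]
contact_force: [0.1, -0.1, 0.2]
gripper_width: 0.0598
gripper_force: 0.0
t: 3.62
tcp_pos: [0.5239, 0.2641, 0.0738]
tcp_rot: [-2.966, -1.034, -0.002]
contact_force: [-0.7, 0.6, 4.8]
gripper_width: 0.0194
gripper_force: 59.1
[-0.05  0.22  0.01]
t 3.62 row [ 0.01 -0.06 -0.07] [ 0.0003 -0.0006 -0.0007] j6 1.51 w 0.0194
```

```bash
python3 -m creep '[[0,0,0,0,0,-0.004,0],[0,0,0,0,0,-0.012,0],[0,0,0,0,0,-0.022,0],[0,0,0,0,0,-0.035,0],[0,0,0,0,0,-0.05,0]]'; python3 -m creep '[[0,0,0,0,0,-0.03,0],[0,0,0,0,0,-0.05,0],[0,0,0,0,0,-0.05,0],[0,0,0,0,0,-0.05,0],[0,0,0,0,0,-0.05,0]]'; python3 - <<'E'
from h import *
goal((.455,.0515,.10),80.8)
a=cam("side")["image"][200:320,200:360]; b=cam("top")["image"][150:270,130:290]
o=np.vstack([cv2.resize(x,(400,300),interpolation=cv2.INTER_CUBIC) for x in (a,b)])
cv2.imwrite("pics/c4.png",o[:,:,::-1])
E
```

```text
t: 4.25
tcp_pos: [0.5236, 0.264, 0.1244]
tcp_rot: [-2.967, -1.034, -0.0]
contact_force: [-0.0, -0.5, -0.4]
gripper_width: 0.0191
gripper_force: 58.6
t: 4.88
tcp_pos: [0.5231, 0.2636, 0.1722]
tcp_rot: [2.966, 1.033, -0.003]
contact_force: [-1.0, 0.4, -0.5]
gripper_width: 0.0195
gripper_force: 58.7
t 4.88 row [4.000e-02 1.100e-01 4.762e+01] [-0.185   0.1239  0.0726] j6 1.51 w 0.0195
```

View pics/c4.png

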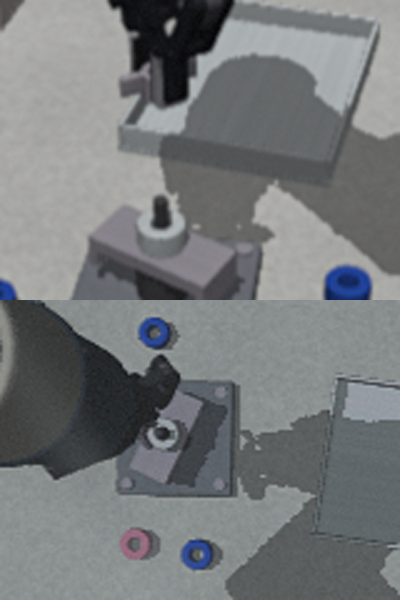

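Nut held: its wing shows at side crop (130,85). The spacer is still on the stud at (162,235).

```bash
python3 -m creep '[[0,0,47.6,-0.185,0.1239,0.05,0],[0,0,47.6,-0.185,0.1239,0.05,0],[0,0,47.6,-0.185,0.1239,0.05,0],[0,0,47.6,-0.185,0.1239,0.05,0],[0,0,47.6,-0.185,0.1239,0.05,0]]'; python3 -m creep '[[0,0,0,0,0,0.03,0],[0,0,0,0,0,0.05,0],[0,0,0,0,0,0.06,0],[0,0,0,0,0,0.06,0],[0,0,0,0,0,0.06,0]]'; python3 -c "
from h import *
goal((.455,.0515,.012),80.8)"
```

```text
t: 5.6
tcp_pos: [0.4538, 0.0494, 0.1225]
tcp_rot: [3.13, -0.262, -0.003]
contact_force: [-0.1, 0.1, -0.4]
gripper_width: 0.019
gripper_force: 58.8
t: 6.22
tcp_pos: [0.4563, 0.0521, 0.064]
tcp_rot: [-3.131, 0.251, -0.002]
contact_force: [0.1, 0.6, 0.2]
gripper_width: 0.0193
gripper_force: 58.8
t 6.22 row [-0.03 -0.07  0.04] [-0.0012  0.0008  0.052 ] j6 0.95 w 0.0193
```

```bash
python3 -m creep '[[0,0,0,0,0,0.025,0],[0,0,0,0,0,0.043,0],[0,0,0,0,0,0.050,0],[0,0,0,0,0,0.052,0],[0,0,0,0,0,0.052,0]]'; python3 -m creep '[[0,0,0,0,0,0.0008,0],[0,0,0,0,0,0.0016,0],[0,0,0,0,0,0.0024,0],[0,0,0,0,0,0.0024,0],[0,0,0,0,0,0.0024,0]]'
```

```text
t: 6.85
tcp_pos: [0.4562, 0.0521, 0.0119]
tcp_rot: [-3.131, 0.251, -0.002]
contact_force: [-0.2, 0.2, -0.8]
gripper_width: 0.0195
gripper_force: 58.8
t: 7.48
tcp_pos: [0.4556, 0.0519, 0.0088]
tcp_rot: [3.131, -0.251, 0.0]
contact_force: [-0.7, 0.2, -1.0]
gripper_width: 0.0192
gripper_force: 58.8
```

```bash
python3 -m creep '[[0,0,0,0,0,0.0005,0],[0,0,0,0,0,0.001,0],[0,0,0,0,0,0.0015,0],[0,0,0,0,0,0.0015,0],[0,0,0,0,0,0.0015,0]]'
```

```text
t: 8.1
tcp_pos: [0.4556, 0.0519, 0.0073]
tcp_rot: [-3.132, 0.251, -0.0]
contact_force: [0.3, -0.6, -0.4]
gripper_width: 0.0198
gripper_force: 58.8
```

```bash
python3 -m creep '[[0,0,0,0,0,0.0003,0],[0,0,0,0,0,0.0006,0],[0,0,0,0,0,0.001,0],[0,0,0,0,0,0.001,0],[0,0,0,0,0,0.001,0]]' | egrep 'tcp_pos|contact'; python3 -m creep '[[0,0,0,0,0,0.0003,0],[0,0,0,0,0,0.0006,0],[0,0,0,0,0,0.001,0],[0,0,0,0,0,0.001,0],[0,0,0,0,0,0.001,0]]'
```

```text
tcp_pos: [0.4556, 0.0519, 0.0063]
contact_force: [-0.2, 0.3, -0.9]
t: 9.35
tcp_pos: [0.4557, 0.0519, 0.0053]
tcp_rot: [-3.132, 0.251, -0.0]
contact_force: [0.5, -0.2, -1.0]
gripper_width: 0.0197
gripper_force: 58.8
```

```bash
python3 -m creep '[[0,0,0,0,0,0.0003,0],[0,0,0,0,0,0.0006,0],[0,0,0,0,0,0.0008,0],[0,0,0,0,0,0.0008,0],[0,0,0,0,0,0.0008,0]]' | egrep 'tcp_pos|contact'; python3 - <<'E'
from h import *
a=cam("side")["image"][190:280,240:360]
cv2.imwrite("pics/c5.png",cv2.resize(a,(800,600),interpolation=cv2.INTER_CUBIC)[:,:,::-1])
E
```

```text
tcp_pos: [0.4556, 0.0519, 0.0047]
contact_force: [-2.4, 0.2, 4.8]
```

View pics/c5.png

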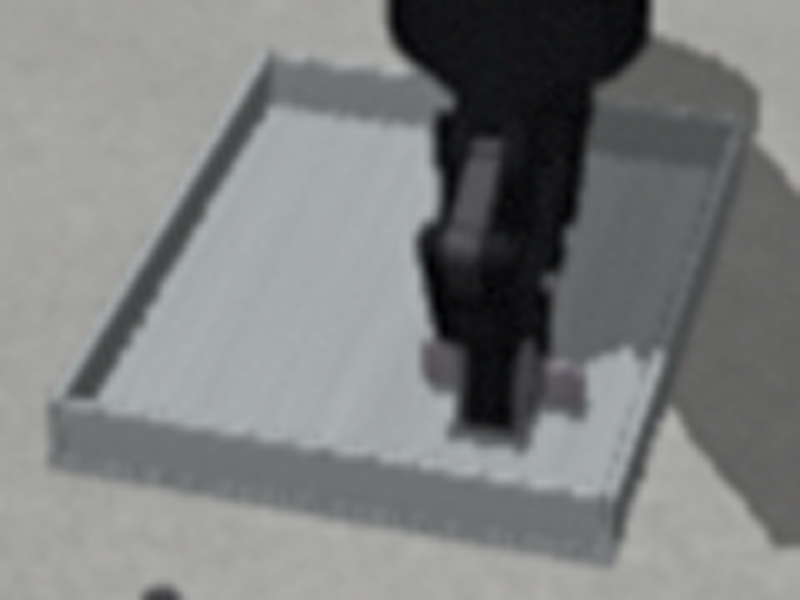

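The nut sits level on the tray floor (wings at crop 440,365 and 570,390) with about 5 N of contact. I release and go back for the spacer.

```bash
python3 -m creep '[[0,0,0,0,0,0,0.15],[0,0,0,0,0,0,0.3],[0,0,0,0,0,0,0.45],[0,0,0,0,0,0,0.5],[0,0,0,0,0,0,0.5]]'; python3 -m creep '[[0,0,0,0,0,-0.005,0.5],[0,0,0,0,0,-0.02,0.5],[0,0,0,0,0,-0.06,0.5],[0,0,0,0,0,-0.10,0.5],[0,0,0,0,0,-0.13,0.5]]';python3 -m creep '[[0,0,0,0,0,0,0.7],[0,0,0,0,0,0,0.7],[0,0,0,0,0,0,0.7],[0,0,0,0,0,0,0.7],[0,0,0,0,0,0,0.7]]'; python3 -c "
from h import *
goal((.5238,.2647,.135),65)"
```

```text
t: 10.65
tcp_pos: [0.4556, 0.0519, 0.0044]
tcp_rot: [3.132, -0.251, -0.0]
contact_force: [-0.9, -0.0, -0.5]
gripper_width: 0.0424
gripper_force: 0.0
t: 11.28
tcp_pos: [0.456, 0.052, 0.1368]
tcp_rot: [-3.131, 0.251, -0.003]
contact_force: [0.2, -0.2, 0.5]
gripper_width: 0.0431
gripper_force: 0.0
t: 11.9
tcp_pos: [0.4555, 0.0518, 0.1341]
tcp_rot: [3.131, -0.251, -0.001]
contact_force: [-0.1, 0.1, 0.6]
gripper_width: 0.0599
gripper_force: 0.0
t 11.9 row [ 0.03  0.04 15.83] [ 0.0335 -0.2211 -0.001 ] j6 0.95 w 0.0599
```

```bash
python3 -m creep '[[0,0,-15.8,0,0,0,0.7],[0,0,15.8,0.0335,-0.2211,-0.001,0.7],[0,0,15.8,0.0335,-0.2211,-0.001,0.7],[0,0,15.8,0.0335,-0.2211,-0.001,0.7],[0,0,15.8,0.0335,-0.2211,-0.001,0.7]]' ; python3 -m creep '[[0,0,0,0,0,0,0.7],[0,0,0,0,0,0,0.7],[0,0,0,0,0,0,0.7],[0,0,0,0,0,0,0.7],[0,0,0,0,0,0,0.7]]'; python3 -c "
from h import *
goal((.5238,.2647,.0575),65)"
```

```text
t: 12.52
tcp_pos: [0.5243, 0.2674, 0.1348]
tcp_rot: [3.067, -0.679, -0.0]
contact_force: [1.1, -1.0, 0.8]
gripper_width: 0.0596
gripper_force: 0.0
t: 13.15
tcp_pos: [0.524, 0.2644, 0.1358]
tcp_rot: [-3.067, 0.68, -0.0]
contact_force: [0.0, 1.4, -0.4]
gripper_width: 0.0598
gripper_force: 0.0
t 13.15 row [-0.02 -0.01 -0.01] [-0.0003 -0.0002  0.0783] j6 0.4 w 0.0598
```

```bash
python3 -m creep '[[0,0,0,0,0,0.035,0.7],[0,0,0,0,0,0.06,0.7],[0,0,0,0,0,0.074,0.7],[0,0,0,0,0,0.0783,0.7],[0,0,0,0,0,0.0783,0.7]]' ; python3 -m creep '[[0,0,0,0,0,0,0.5],[0,0,0,0,0,0,0],[0,0,0,0,0,0,0],[0,0,0,0,0,0,0],[0,0,0,0,0,0,0]]'
```

```text
t: 13.78
tcp_pos: [0.5244, 0.265, 0.0578]
tcp_rot: [-3.067, 0.679, -0.001]
contact_force: [0.4, 0.5, -0.1]
gripper_width: 0.0601
gripper_force: 0.0
t: 14.4
tcp_pos: [0.5246, 0.2652, 0.0584]
tcp_rot: [-3.066, 0.679, -0.003]
contact_force: [-1.1, 0.9, 5.3]
gripper_width: 0.0293
gripper_force: 59.9
```

```bash
python3 -m creep '[[0,0,0,0,0,-0.004,0],[0,0,0,0,0,-0.012,0],[0,0,0,0,0,-0.025,0],[0,0,0,0,0,-0.045,0],[0,0,0,0,0,-0.07,0]]'; python3 -m creep '[[0,0,0,0,0,-0.01,0],[0,0,0,0,0,-0.01,0],[0,0,0,0,0,-0.01,0],[0,0,0,0,0,-0.01,0],[0,0,0,0,0,-0.01,0]]'; python3 - <<'E'
from h import *
goal((.530,.0393,.13),80.8)
a=cam("side")["image"][190:320,200:373]; b=cam("top")["image"][150:280,180:353]
o=np.vstack([cv2.resize(x,(400,300),interpolation=cv2.INTER_CUBIC) for x in (a,b)])
cv2.imwrite("pics/c6.png",o[:,:,::-1])
E
```

```text
t: 15.02
tcp_pos: [0.5238, 0.2646, 0.1283]
tcp_rot: [3.067, -0.679, -0.0]
contact_force: [0.3, -0.1, -1.2]
gripper_width: 0.0291
gripper_force: 59.2
t: 15.65
tcp_pos: [0.5237, 0.2646, 0.1366]
tcp_rot: [3.066, -0.679, -0.001]
contact_force: [-0.3, 0.2, 0.1]
gripper_width: 0.029
gripper_force: 59.2
t 15.65 row [  0.06   0.04 -15.77] [0.1008 0.2016 0.0068] j6 0.4 w 0.029
```

View pics/c6.png

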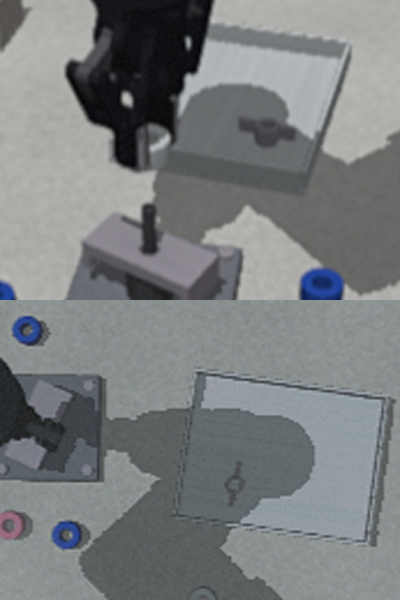

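The nut lies flat in the tray at side crop (268,130). The spacer is held, the stud is bare, and the bracket is still in place.

```bash
python3 -m creep '[[0,0,-15.8,0.1008,0.2016,0.007,0],[0,0,-15.8,0.1008,0.2016,0.007,0],[0,0,-15.8,0.1008,0.2016,0.007,0],[0,0,-15.8,0.1008,0.2016,0.007,0],[0,0,-15.8,0.1008,0.2016,0.007,0]]'; python3 -m creep '[[0,0,0,0,0,0.03,0],[0,0,0,0,0,0.06,0],[0,0,0,0,0,0.08,0],[0,0,0,0,0,0.08,0],[0,0,0,0,0,0.08,0]]';  python3 -c "
from h import *
goal((.530,.0393,.0095),80.8)"
```

```text
t: 16.38
tcp_pos: [0.53, 0.0371, 0.1302]
tcp_rot: [3.131, -0.257, -0.0]
contact_force: [-0.7, 0.1, -0.6]
gripper_width: 0.0289
gripper_force: 59.4
t: 17.0
tcp_pos: [0.531, 0.0401, 0.0512]
tcp_rot: [-3.131, 0.25, -0.002]
contact_force: [-0.9, -0.5, -0.3]
gripper_width: 0.029
gripper_force: 59.4
t 17.0 row [-0.02 -0.09  0.07] [-0.0009  0.0009  0.0417] j6 1.04 w 0.029
```

```bash
python3 -m creep '[[0,0,0,0,0,0.02,0],[0,0,0,0,0,0.034,0],[0,0,0,0,0,0.040,0],[0,0,0,0,0,0.0417,0],[0,0,0,0,0,0.0417,0]]' | egrep 'tcp_pos|contact'; python3 -m creep '[[0,0,0,0,0,0.0005,0],[0,0,0,0,0,0.001,0],[0,0,0,0,0,0.0015,0],[0,0,0,0,0,0.0015,0],[0,0,0,0,0,0.0015,0]]' | egrep 'tcp_pos|contact'
```

```text
tcp_pos: [0.5306, 0.0396, 0.0089]
contact_force: [-0.2, 0.3, -0.2]
tcp_pos: [0.5303, 0.0395, 0.0074]
contact_force: [-1.8, 0.0, 3.8]
```

```bash
python3 -m creep '[[0,0,0,0,0,0.0003,0],[0,0,0,0,0,0.0006,0],[0,0,0,0,0,0.001,0],[0,0,0,0,0,0.001,0],[0,0,0,0,0,0.001,0]]' | egrep 'tcp_pos|contact'
```

```text
tcp_pos: [0.5303, 0.0395, 0.0074]
contact_force: [-5.8, 0.6, 12.7]
```

```bash
python3 -m creep '[[0,0,0,0,0,-0.0012,0],[0,0,0,0,0,-0.0012,0.2],[0,0,0,0,0,-0.0012,0.4],[0,0,0,0,0,-0.0012,0.6],[0,0,0,0,0,-0.0012,0.6]]'; python3 -m creep '[[0,0,0,0,0,-0.005,0.6],[0,0,0,0,0,-0.02,0.6],[0,0,0,0,0,-0.06,0.6],[0,0,0,0,0,-0.10,0.6],[0,0,0,0,0,-0.13,0.6]]' | egrep 'tcp_pos|contact';python3 -m creep '[[0,0,0,0,0,0,1],[0,0,0,0,0,0,1],[0,0,0,0,0,0,1],[0,0,0,0,0,0,1],[0,0,0,0,0,0,1]]'; python3 -c "
from h import *
goal((.5238,.2647,.135),65)"
```

```text
t: 19.5
tcp_pos: [0.5301, 0.0394, 0.0069]
tcp_rot: [3.131, -0.251, -0.001]
contact_force: [0.2, -0.5, -0.9]
gripper_width: 0.0513
gripper_force: 0.0
tcp_pos: [0.5309, 0.0395, 0.1405]
contact_force: [0.6, 0.5, -0.4]
t: 20.75
tcp_pos: [0.53, 0.0394, 0.1368]
tcp_rot: [3.131, -0.251, -0.001]
contact_force: [-0.8, -0.2, -0.4]
gripper_width: 0.0853
gripper_force: 0.0
t 20.75 row [ 0.03  0.04 15.82] [-0.0421 -0.2214  0.0017] j6 1.04 w 0.0853
```

```bash
python3 -m creep '[[0,0,15.8,-0.0421,-0.2214,0.0017,1],[0,0,15.8,-0.0421,-0.2214,0.0017,1],[0,0,15.8,-0.0421,-0.2214,0.0017,1],[0,0,15.8,-0.0421,-0.2214,0.0017,1],[0,0,15.8,-0.0421,-0.2214,0.0017,1]]' | egrep 'tcp_pos|contact'; python3 -m creep '[[0,0,0,0,0,0,1],[0,0,0,0,0,0,1],[0,0,0,0,0,0,1],[0,0,0,0,0,0,1],[0,0,0,0,0,0,1]]' | egrep 'tcp_pos|contact'; python3 - <<'E'
from h import *
goal((.5238,.2647,.034),65)
a=cam("side")["image"][190:320,200:373]; b=cam("top")["image"][150:280,180:353]
o=np.vstack([cv2.resize(x,(400,300),interpolation=cv2.INTER_CUBIC) for x in (a,b)])
cv2.imwrite("pics/c7.png",o[:,:,::-1])
E
```

```text
tcp_pos: [0.5235, 0.2676, 0.1347]
contact_force: [-2.0, -0.8, 0.3]
tcp_pos: [0.524, 0.2645, 0.1356]
contact_force: [0.1, 0.3, 0.5]
t 22.0 row [-0.01 -0.   -0.  ] [-3.000e-04 -1.000e-04  1.016e-01] j6 0.4 w 0.0852
```

View pics/c7.png

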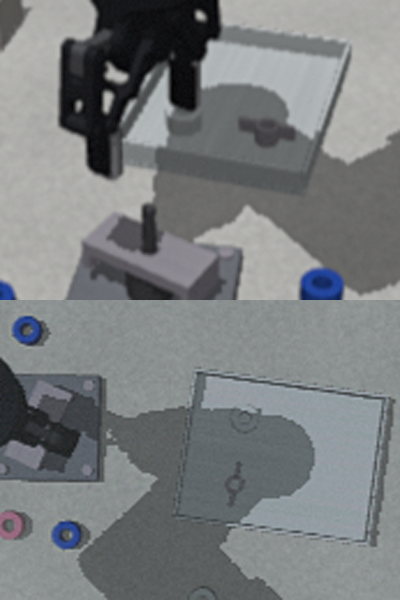

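The spacer lies flat in the tray (top crop 244,418) beside the nut (235,485). The gripper straddles the bar, so I descend and grip the bracket.

```bash
python3 -m creep '[[0,0,0,0,0,0.04,1],[0,0,0,0,0,0.07,1],[0,0,0,0,0,0.09,1],[0,0,0,0,0,0.1016,1],[0,0,0,0,0,0.1016,1]]' | egrep 'tcp_pos|contact'; python3 -m creep '[[0,0,0,0,0,0,0.75],[0,0,0,0,0,0,0.55],[0,0,0,0,0,0,0.3],[0,0,0,0,0,0,0],[0,0,0,0,0,0,0]]'; python3 -m creep '[[0,0,0,0,0,-0.002,0],[0,0,0,0,0,-0.004,0],[0,0,0,0,0,-0.007,0],[0,0,0,0,0,-0.01,0],[0,0,0,0,0,-0.01,0]]'; python3 -c "
from h import *
print(read_state()['moment'].round(2))"
```

```text
tcp_pos: [0.5237, 0.2646, 0.0334]
contact_force: [-0.1, -0.3, 0.2]
t: 23.35
tcp_pos: [0.5245, 0.2651, 0.0349]
tcp_rot: [-3.066, 0.679, -0.002]
contact_force: [-1.8, -0.9, 5.5]
gripper_width: 0.0386
gripper_force: 61.5
t: 23.98
tcp_pos: [0.5241, 0.2649, 0.0442]
tcp_rot: [-3.067, 0.679, -0.001]
contact_force: [0.5, 0.5, -3.1]
gripper_width: 0.0388
gripper_force: 60.6
[ 0.03  0.   -0.04]
```

```bash
python3 -m creep '[[0,0,0,0,0,-0.015,0],[0,0,0,0,0,-0.035,0],[0,0,0,0,0,-0.06,0],[0,0,0,0,0,-0.085,0],[0,0,0,0,0,-0.1,0]]' | egrep 'tcp_pos|contact'; python3 -m creep '[[0,0,0,0,0,-0.005,0],[0,0,0,0,0,-0.005,0],[0,0,0,0,0,-0.005,0],[0,0,0,0,0,-0.005,0],[0,0,0,0,0,-0.005,0]]'; python3 -c "
from h import *
goal((.4765,-.0534,.13),80.8)"
```

```text
tcp_pos: [0.5245, 0.2651, 0.1463]
contact_force: [0.7, 0.5, -3.8]
t: 25.22
tcp_pos: [0.5238, 0.2647, 0.1485]
tcp_rot: [3.067, -0.679, -0.001]
contact_force: [0.3, -0.2, -3.2]
gripper_width: 0.0386
gripper_force: 61.1
t 25.23 row [  0.04   0.03 -15.78] [0.0914 0.3083 0.0187] j6 0.4 w 0.0386
```

```bash
python3 -m creep '[[0,0,-2,0.011,0.037,0,0],[0,0,-5,0.027,0.092,0,0],[0,0,-9,0.045,0.15,0,0],[0,0,-12,0.062,0.21,0,0],[0,0,-15.8,0.078,0.264,0.01,0]]' | egrep 'tcp_pos|contact'; python3 -m creep '[[0,0,0,0.0013,0.03,0.01,0],[0,0,0,0.0013,0.0467,0.01,0],[0,0,0,0.0013,0.0467,0.01,0],[0,0,0,0.0013,0.0467,0.01,0],[0,0,0,0.0013,0.0467,0.01,0]]' | egrep 'tcp_pos|contact|width'; python3 -c "
from h import *
goal((.4765,-.0534,.05),80.8)"
```

```text
tcp_pos: [0.4832, -0.0093, 0.1398]
contact_force: [1.0, -0.5, -4.0]
tcp_pos: [0.4775, -0.0529, 0.1291]
contact_force: [0.1, -0.1, -4.4]
gripper_width: 0.0384
t 26.48 row [-0.02 -0.03  0.1 ] [-0.0009  0.0007  0.0791] j6 1.2 w 0.0384
```

```bash
python3 -m creep '[[0,0,0,-0.0009,0.0007,0.035,0],[0,0,0,-0.0009,0.0007,0.065,0],[0,0,0,-0.0009,0.0007,0.079,0],[0,0,0,-0.0009,0.0007,0.095,0],[0,0,0,-0.0009,0.0007,0.105,0]]' | egrep 'tcp_pos|contact'; python3 -m creep '[[0,0,0,0,0,0.007,0],[0,0,0,0,0,0.011,0],[0,0,0,0,0,0.0125,0],[0,0,0,0,0,0.0125,0],[0,0,0,0,0,0.0125,0]]' | egrep 'tcp_pos|contact'
```

```text
tcp_pos: [0.4765, -0.054, 0.0238]
contact_force: [-0.5, -0.7, -2.9]
tcp_pos: [0.4763, -0.0543, 0.0117]
contact_force: [-0.3, -0.5, -3.8]
```

```bash
python3 -m creep '[[0,0,0,0,0,0.0004,0],[0,0,0,0,0,0.0008,0],[0,0,0,0,0,0.0012,0],[0,0,0,0,0,0.0012,0],[0,0,0,0,0,0.0012,0]]' | egrep 'tcp_pos|contact'
```

```text
tcp_pos: [0.476, -0.0543, 0.0102]
contact_force: [1.3, -0.5, -3.1]
```

```bash
python3 -m creep '[[0,0,0,0,0,0.0004,0],[0,0,0,0,0,0.0008,0],[0,0,0,0,0,0.001,0],[0,0,0,0,0,0.001,0],[0,0,0,0,0,0.001,0]]' | egrep 'tcp_pos|contact'
```

```text
tcp_pos: [0.476, -0.0543, 0.0092]
contact_force: [0.3, 0.3, -3.0]
```

```bash
python3 -m creep '[[0,0,0,0,0,0.0004,0],[0,0,0,0,0,0.0008,0],[0,0,0,0,0,0.001,0],[0,0,0,0,0,0.001,0],[0,0,0,0,0,0.001,0]]' | egrep 'tcp_pos|contact'
```

```text
tcp_pos: [0.476, -0.0543, 0.0082]
contact_force: [-0.3, -0.5, -2.6]
```

```bash
python3 -m creep '[[0,0,0,0,0,0.0004,0],[0,0,0,0,0,0.0008,0],[0,0,0,0,0,0.0008,0],[0,0,0,0,0,0.0008,0],[0,0,0,0,0,0.0008,0]]' | egrep 'tcp_pos|contact'
```

```text
tcp_pos: [0.4761, -0.0543, 0.0079]
contact_force: [-3.7, 0.7, 5.4]
```

```bash
python3 -m creep '[[0,0,0,0,0,0.0004,0],[0,0,0,0,0,0.0006,0],[0,0,0,0,0,0.0006,0],[0,0,0,0,0,0.0006,0],[0,0,0,0,0,0.0006,0]]' | egrep 'tcp_pos|contact'
```

```text
tcp_pos: [0.4761, -0.0543, 0.0079]
contact_force: [-5.2, 1.5, 11.3]
```

The feet are on the floor. I relax the push, release and retreat.

```bash
python3 -m creep '[[0,0,0,0,0,-0.0008,0],[0,0,0,0,0,-0.0008,0],[0,0,0,0,0,-0.0008,0.5],[0,0,0,0,0,-0.0008,0.65],[0,0,0,0,0,-0.0008,0.75]]'; python3 -m creep '[[0,0,0,0,0,0,0.75],[0,0,0,0,0,0,0.75],[0,0,0,0,0,-0.01,0.75],[0,0,0,0,0,-0.03,0.75],[0,0,0,0,0,-0.07,0.75]]' | egrep 'tcp_pos|contact|width'; python3 -m creep '[[0,0,0,0,0,-0.05,0.75],[0,0,0,0,0,-0.1,0.75],[0,0,0,-0.05,-0.04,-0.14,0.75],[0,0,0,-0.11,-0.06,-0.14,0.75],[0,0,0,-0.15,-0.08,-0.14,0.75]]' | egrep 'tcp_pos|contact|width'; python3 - <<'E'
from h import *
a=cam("side")["image"][185:285,235:368]; b=cam("top")["image"][165:265,240:373]
o=np.vstack([cv2.resize(x,(399,300),interpolation=cv2.INTER_CUBIC) for x in (a,b)])
cv2.imwrite("pics/c8.png",o[:,:,::-1])
E
```

```text
t: 31.48
tcp_pos: [0.4762, -0.0543, 0.0075]
tcp_rot: [3.131, -0.251, 0.0]
contact_force: [0.5, 0.4, -0.7]
gripper_width: 0.0637
gripper_force: 0.0
tcp_pos: [0.4749, -0.0545, 0.0778]
contact_force: [1.8, 0.7, -0.2]
gripper_width: 0.0641
tcp_pos: [0.3394, 0.0491, 0.2189]
contact_force: [-0.2, 1.8, 0.7]
gripper_width: 0.0643
```

View pics/c8.png

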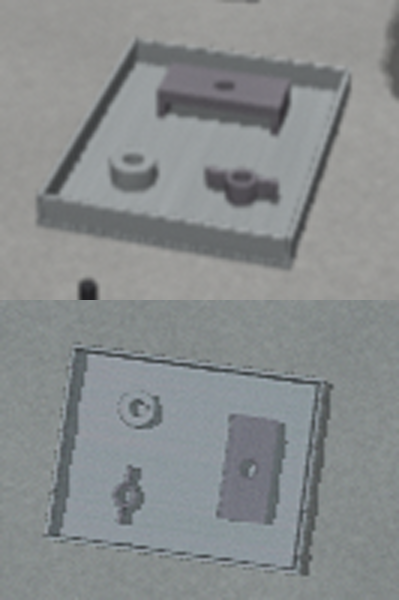

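The tray holds the bracket level on its feet (side crop 225,95), the spacer (133,170) and the nut (240,185). All are flat and apart, and the robot is clear. I let the arm settle and hand in.

```bash
python3 -m creep '[[0,0,0,0,0,0,0.75],[0,0,0,0,0,0,0.75],[0,0,0,0,0,0,0.75],[0,0,0,0,0,0,0.75],[0,0,0,0,0,0,0.75]]' | head -2; python3 -c "
from bench import workorder
print(workorder.hand_in())"
```

```text
t: 33.45
tcp_pos: [0.3409, 0.0483, 0.2175]
the job is handed in; nothing more can be done
None
```

I took the wing nut, spacer and bracket off in that order and set them side by side on the tray floor, with the bracket standing on its two feet; I handed the job in at about 33 s, but no verdict came back.

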